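# Close the instrument case and hold the gauge pen on the lid's ring mark

### The arm

A 6-joint arm with a two-finger parallel gripper is mounted at the origin on the work surface. World frame = base frame: x ahead of the robot, y to its left, z up, the work surface at z = 0. Lengths are in m, angles in degrees, forces in N, time in s.
With the tool pointing down it reaches from about 0.375 to 0.9 m from the base axis. Payload 3.1 kg.
Tool frame: the origin (TCP) lies on the centre line of the jaws, within the pads' length; the fingertips stand 25 mm ahead of it and the grasp point (between the pads) lies 6 mm ahead of it; z points along the fingers, y is the line along which they close (so a half turn about z gives the same grasp; the last joint's range is limited). The gripper opens to 87 mm and grips with 3 to 60 N. Pads are 19 mm wide; open, the fingers measure 117 mm over their backs; the gripper's body (75 mm by 190 mm) begins 51 mm behind the grasp point.
Start: joints at [61.049, 30.224, 82.088, -0, 67.689, -10.227], TCP at [0.201, 0.592, 0.222] pointing down, gripper open.
Joint ranges: [-176.69, 176.69], [-43.24, 126.21], [12.49, 139.97], [-82, 262], [0, 151.66], [-163.58, 163.58]. Speed limits (degrees/s): [159.86, 159.86, 180, 180, 180, 180].

### API

Orientations are given as a 3x3 rotation matrix whose columns are the frame's x, y, z axes.
In Python, from rig import bot, cams, models gives the robot as it stands. The module is installed in compiled form; this text tells all that it offers.
- The arm moves only by the shell command python3 -m handwheel 'ROWS' [OPENING]. ROWS is JSON, a list of rows, each a list of 6 numbers: the shift along the world's x, y, z each as a share of 1 m, from -1 to 1, then the turn, a rotation vector about the world's x, y, z each as a share of 2 rad, from -1 to 1. In form: [[dx, dy, dz, wx, wy, wz], ...]. A call has exactly 8 rows; each row is the pose to reach, as a shift and turn from the pose commanded when the call began; what a row does not reach only later rows make up. A row lasts 1/12 s, in which the tool goes at most 41.7 mm and 7.16 degrees, less where a joint would pass 70% of its speed; a pose out of reach is approached as far as the arm can. A call with a number of a shift or a turn outside -1 to 1 is refused whole. A call with a gripper value outside its range is refused whole. OPENING is the opening, from -1 (shut) to 1 (fully open), so that 0 is half open, set as the call begins (- or left out, the last holds). The fingers move at their own pace and stop on an object; the grip force is fixed at half the most. Time passes only in rows, so rows that repeat a pose let the fingers close, or fill a call up. It gives the time, the measured TCP pose, the force, the opening and the grip force at its end, in the units of the state.
- bot.read_state(): the state, without advancing time (a new reading comes with each control period).
- cams.capture(name): name is "scene" or "top" or "wrist"; returns (picture, depth): 400x640x3 uint8, blue, green, red; 400x640 float32, m along the optical axis (not along the pixel's ray), 0 where there is no reading.
- cams.calibration(name): a dict with "mtx" (3x3 intrinsics, pixels), "dist_coeffs" ([k1, k2, p1, p2, k3] as OpenCV has them; the pictures are not rectified), "R" (3x3) and "t" (3): a world point X has camera coordinates R X + t; the wrist camera has in their place "tool_from_camera" (4x4, takes a point from camera to tool coordinates, whose origin is the TCP and whose axes are the flange's). Camera axes: x right, y down, z forward; pixel columns grow to the right and rows downward; lengths in m; the calibration is good to about 2 mm. A picture is of the moment at which its call begins: read the wrist's pose just before it. calibration takes no time and is no camera call.
- bot.hand_in(): hands the job in; it is judged then, once.
Trained networks look in the newest picture that a camera, given by its name, has taken for a name from the list of things; names that differ only in an ending like _2 or _b are one class to them, and where a whole thing is asked for, a point or a joint stands for the part that bears it (a point fixed in the world has none). Each returns a list of dicts, best first, with "conf" (0 to 1); they miss things now and then, are a little off and sometimes report something else, mostly with a low value. They report only what shows in the picture. A call takes as long as a camera call.
- models.spot_in(query, camera): "position" ([column, row] in pixels, amid what is visible of it).
- models.tip_of(query, camera): "position" ([column, row] in pixels: a listed point, or the origin of a listed thing).
The state is a dict: "time_s": time; "joint_positions": joint angles; "qvel": joint speeds; "tau": joint torques, N m; "position": TCP position; "tcp_rot": TCP orientation; "force": force on the tool from outside, world axes, zero at the start; "moment": the same for the moment, N m; "opening": opening from 0.0 (shut) to 1.0 (fully open); "grasp_force": force on a finger pad.
Only numpy, scipy, OpenCV 4.12 (cv2) and the standard library are available. Lean on these libraries where they do the work, as an engineer would, in place of code of your own. Each camera call takes 0.05 s, during which the arm holds its last target. There are 200 camera calls.

### The job

Shut the lid of the instrument case fully down over its circuit board, then take the spring-tipped coating gauge pen out of its stand and hold it upright with its tip inside the round ring mark on the lid (not the square mark), pressing gently so that the sprung tip is pushed about half-way in. Finish while still holding the pen there in the gripper, do not let go or put it down; do not bump the parts bin, the jar or the steel plate away from their places.

Things in the scene. Friction and masses are not known exactly. Their poses are not given: they have to be found in the camera images.
- case: Fixed aluminium instrument case, an open box 180 (x) x 220 (y) x 75 mm high, walls 4 mm, a green circuit board inside. Origin: centre of its underside, on the bench. Its +x points from the front (where the lid opens) to the hinge side, z up; the hinge side is the one farther from the robot.
- lid (a joint): Angle of the case's white lid, rad: 0 = fully shut, flat on the rim; grows as the front edge rises; limit 1.4. Lid 180 x 220 mm, 6 mm thick, 0.4 kg, with a tab 60 mm wide sticking out 17 mm at the middle of its front edge. Stiff hinge: it stays at whatever angle it is left; 1 to 6 N at the front edge pushes it down. Shut, its top is 81 mm above the bench.
- hinge (a point): Middle of the lid's hinge line, at the lid's underside, 75 mm above the bench, on the case's +x wall. The hinge line runs along the case's y. The point's axes turn with the lid: -x from the hinge to the lid's front edge, z out of the lid's outer (upper) face.
- lid_edge (a point): Middle of the lid's front edge (the tab not counted), on its upper face, 180 mm from the hinge line; moves with the lid, axes as hinge.
- ring_mark (a point): Centre of the round ring mark (dark flat ring, 26 mm outside and 20 mm inside diameter) on the lid's upper face: 110 mm from the hinge line and 55 mm to the case's +y side of the middle. A square mark of like size is at the mirrored place on the -y side. Moves with the lid, z out of the upper face.
- stand: Fixed pen stand: 80 x 80 mm base, two posts, and a top plate 80 x 80 mm, 10 mm thick, whose upper face is 90 mm above the bench, with a 22 mm through hole in its centre. Origin: centre of its underside.
- pen: Gauge pen, 0.11 to 0.16 kg, hung upright by its collar in the stand. Origin: centre of the barrel's lower end; +z up the pen. Barrel 18 mm diameter, 0 to 60 mm above the origin; collar 30 mm diameter, 60 to 66 mm, rests on the stand's plate; round dark grey grip 25 mm diameter, 66 to 126 mm, to be held. In the stand the origin is 30 mm above the bench. Lift at least 80 mm to clear the stand.
- tip_end (a point): Rounded end (8 mm diameter) of the pen's sprung tip, on the pen's axis, 16 mm below pen's origin when the tip is out; it moves up towards the barrel as the tip is pushed in.
- tip (a joint): How far the sprung tip is pushed into the pen, in m: 0 = out, 0.012 = fully in (hard stop), about 0.006 is right. It takes 1.8 N to start moving, then 0.6 N more per mm (5.4 N at half-way, 9 N fully in).
- bin: Bystander: loose orange parts bin 150 x 100 x 65 mm high. Origin: centre of its underside.
- jar: Bystander: loose jar, 60 mm diameter, 90 mm high. Origin: centre of its underside.
- plate: Bystander: loose bare steel plate 50 x 40 x 12 mm on the bench in front of the case. Origin: centre of its underside.

How it is judged (in metres and radians):
On the way, in this order (a step that is already met when the one before it is completed fails the run):
1. the lid is fully shut (within 0.03 rad) while the pen is still in its stand (value of joint lid below 0.03 rad and distance of pen from where it was at the start of the episode below 0.03 m), for 0.2 s.
2. the pen is lifted clear of its stand in the gripper (height (world z) of tip_end above 0.085 m and contact force between pen and the fingers above 1 N and contact force between pen and stand below 0.05 N and contact force between pen and case below 0.05 N), for 0.2 s.
At the end, for the whole second after the job is handed in: Lid shut (within 0.03 rad); pen in the gripper, still, upright within 0.12 rad, tip on the lid within 10 mm of the ring mark's centre, sprung tip pushed in 2 to 10.5 mm of its 12 mm, force on the lid 1.5 to 12 N; all through the last second, robot still holding (value of joint lid below 0.03 rad and horizontal distance between tip_end and ring_mark below 0.01 m and angle between pen's own z axis and vertical below 0.12 rad and height (world z) of pen above 0.08 m and value of joint tip between 0.002 and 0.0105 m and contact force between pen and case between 1.5 and 12 N and contact force between pen and the fingers above 1 N and linear speed of pen below 0.02 m/s); the arm keeps its last pose, push and grip.
It fails at once if the pen is pressed hard on the case (over 20 N) (contact force between pen and case above 20 N).
It fails at once if the bin, the jar or the steel plate is moved more than 30 mm (distance of any of bin, jar, plate from where it was at the start of the episode above 0.03 m).
It also fails if it takes over 64 s, if anything falls off the work surface, if the arm or the gripper's body presses on something with over 40 N, if the wrist force passes 120 N, or if a joint passes its speed limit or range.

## Working session

There is one attempt and no reset: what is moved stays moved. The work goes in short steps, Python scripts to look and compute and a shell command to move; the robot and the scene stay as the last step left them, time stands still between calls to the robot, and variables do not carry over. Pictures are saved under pics/ and viewed, at most 12 in all, crops included, and the job is handed in when it is done.

```bash
mkdir -p pics; cat > h.py <<'E'
import numpy as np, cv2
from rig import bot, cams, models
def world(cam,uv,depth,st=None):
    c=cams.calibration(cam); K=np.array(c["mtx"]); d=np.array(c["dist_coeffs"])
    u,v=int(round(uv[0])),int(round(uv[1]))
    w=depth[max(v-2,0):v+3,max(u-2,0):u+3]; w=w[w>0]
    if not len(w): return None
    z=np.median(w); n=cv2.undistortPoints(np.array([[uv]],float),K,d)[0,0]
    return toworld(cam,np.array([n[0]*z,n[1]*z,z]),st)
def toworld(cam,p,st=None):
    c=cams.calibration(cam)
    if cam=="wrist":
        T=np.array(c["tool_from_camera"]); p=T[:3,:3]@p+T[:3,3]
        return np.array(st["tcp_rot"])@p+np.array(st["position"])
    return np.array(c["R"]).T@(p-np.array(c["t"]))
def onplane(cam,uv,h,st=None):
    c=cams.calibration(cam)
    n=cv2.undistortPoints(np.array([[uv]],float),np.array(c["mtx"]),np.array(c["dist_coeffs"]))[0,0]
    a=toworld(cam,np.zeros(3),st); b=toworld(cam,np.array([n[0],n[1],1.]),st)
    return a+(b-a)*(h-a[2])/(b[2]-a[2])
E
python3 - <<'E'
from h import *
np.set_printoptions(precision=3,suppress=True)
st=bot.read_state(); print({k:st[k] for k in("time_s","position","tcp_rot","opening","force")})
ims=[]
for cam in("scene","top"):
    im,d=cams.capture(cam); ims.append(im); cv2.imwrite(f"pics/{cam}0.png",im)
    for q in("case","lid","hinge","lid_edge","ring_mark","stand","pen","bin","jar","plate"):
        for f in("spot_in","tip_of"):
            try:
                r=getattr(models,f)(q,cam)
            except Exception as e: continue
            for k in r[:1]:
                if k["conf"]>.3: print(cam,f,q,round(k["conf"],2),np.round(k["position"]),world(cam,k["position"],d))
E
```

```text
{'time_s': 0.0, 'position': array([0.2  , 0.591, 0.221]), 'tcp_rot': array([[-0.947,  0.321, -0.001],
       [ 0.321,  0.947, -0.002],
       [ 0.   , -0.002, -1.   ]]), 'opening': 0.9982199536808073, 'force': array([ 0.637,  0.53 , -0.813])}
scene spot_in case 0.95 [316. 210.] [0.617 0.052 0.126]
scene tip_of case 0.88 [318. 239.] [0.644 0.083 0.074]
scene spot_in lid 0.97 [314. 191.] [0.6   0.03  0.157]
scene spot_in hinge 0.63 [316. 194.] [0.6   0.037 0.154]
scene tip_of hinge 0.69 [304. 229.] [0.649 0.043 0.085]
scene spot_in lid_edge 0.69 [313. 190.] [0.599 0.026 0.16 ]
scene tip_of lid_edge 0.67 [322. 158.] [0.557 0.015 0.221]
scene spot_in ring_mark 0.89 [314. 195.] [0.603 0.034 0.151]
scene tip_of ring_mark 0.95 [333. 192.] [0.584 0.072 0.166]
scene spot_in stand 0.97 [265. 170.] [ 0.431 -0.338  0.005]
scene tip_of stand 0.75 [272. 185.] [ 0.631 -0.076  0.145]
scene spot_in pen 0.57 [272. 143.] [ 0.463 -0.26   0.135]
scene tip_of pen 0.81 [273. 170.] [ 0.47  -0.255  0.05 ]
scene spot_in bin 0.59 [437. 260.] [0.47  0.296 0.022]
scene tip_of bin 0.9 [434. 269.] [0.511 0.309 0.0
[... 529 characters left out ...]
. 181.] [0.554 0.01  0.227]
top spot_in ring_mark 0.77 [302. 161.] [0.597 0.023 0.161]
top tip_of ring_mark 0.89 [274. 170.] [0.579 0.074 0.175]
top spot_in stand 0.56 [436. 235.] [ 0.464 -0.247  0.09 ]
top tip_of stand 0.79 [434. 236.] [ 0.461 -0.242  0.09 ]
top spot_in pen 0.8 [451. 232.] [ 0.472 -0.259  0.141]
top tip_of pen 0.59 [438. 232.] [ 0.47  -0.251  0.09 ]
top spot_in bin 0.73 [173. 221.] [0.482 0.304 0.026]
top tip_of bin 0.58 [181. 220.] [0.484 0.294 0.006]
top spot_in jar 0.81 [465. 142.] [ 0.652 -0.304  0.091]
top tip_of jar 0.57 [456. 148.] [ 0.647 -0.299  0.056]
top spot_in plate 0.87 [343. 265.] [ 0.392 -0.067  0.013]
top tip_of plate 0.66 [348. 268.] [ 0.387 -0.078  0.013]
```

View pics/scene0.png

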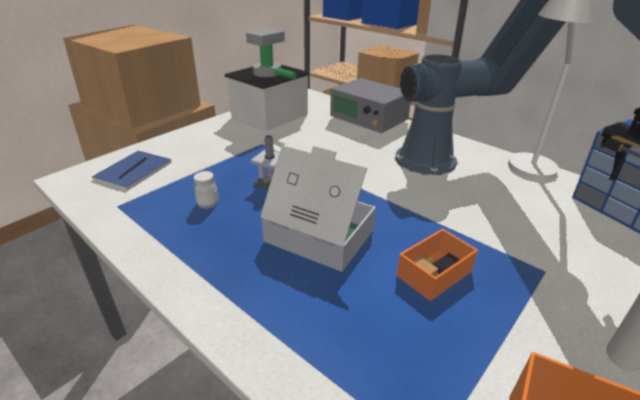

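View pics/top0.png

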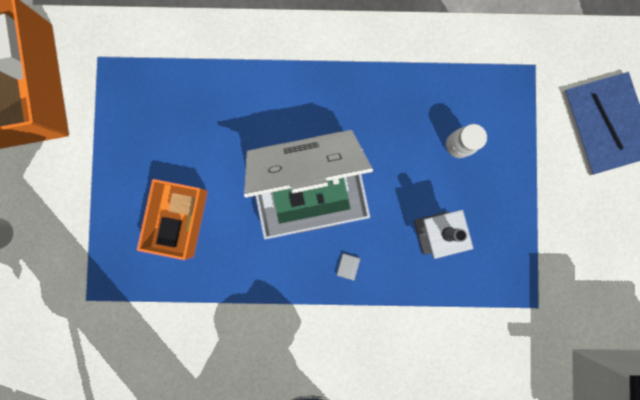

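The scene view shows the lid open about 60°, with the ring at (335,191), the square at (293,178), and the pen in its stand at (270,150). The top view shows the ring at (275,169), the square at (334,157), the plate at (348,266), and the pen at (455,235). Next I fit the lid plane.

```bash
python3 - <<'E'
from h import *
np.set_printoptions(precision=3,suppress=True)
im,d=cams.capture("top")
ring=world("top",(275,169),d); sq=world("top",(334,157),d)
P=np.array([world("top",(u,v),d) for u in range(262,355,6) for v in range(150,182,5)])
c=P.mean(0)
for _ in range(3):
    c=P.mean(0);n=np.linalg.svd(P-c)[2][2];P=P[abs((P-c)@n)<.006]
n*=np.sign(n[2]); print("normal",n,len(P),"angle",np.arccos(n[2]),"yaw",np.degrees(np.arctan2(n[1],n[0])))
print(ring,sq,"yaw marks",np.degrees(np.arctan2(-(ring-sq)[0],(ring-sq)[1])),np.linalg.norm(ring-sq))
yaw=np.arctan2(-(ring-sq)[0],(ring-sq)[1]); th=np.arccos(n[2])
ex=np.array([np.cos(yaw),np.sin(yaw),0]); z=np.array([0,0,1])
m=(ring+sq)/2; hx=m-6e-3*(n)+.11*(ex*np.cos(th)-z*np.sin(th)); print("hinge",hx)
H=hx.copy();H[2]=.075
print("ring shut",H-.11*ex+.055*np.array([-ex[1],ex[0],0]))
for r in(.16,):
  for a in np.linspace(th,0,6):
    t=H+r*(-ex*np.cos(a)+z*np.sin(a))+.006*(ex*np.sin(a)+z*np.cos(a)); print(a,"tip",t)
# pen
Q=np.array([world("top",(u,v),d) for u in range(430,475) for v in range(215,255) if d[v,u]>0])
T=Q[Q[:,2]>.14]; print("pen top",T.mean(0),T.min(0),T.max(0),len(T))
S=Q[(Q[:,2]>.082)&(Q[:,2]<.094)]; print("stand",S.min(0),S.max(0))
E
```

```text
normal [0.807 0.176 0.563] 30 angle 0.9724036688408364 yaw 12.331970187071018
[0.581 0.072 0.173] [ 0.605 -0.035  0.172] yaw marks 12.661790155084752 0.10934728384763431
hinge [0.648 0.031 0.078]
ring shut [0.529 0.06  0.075]
0.9724036688408364 tip [0.565 0.012 0.211]
0.7779229350726691 tip [0.541 0.007 0.192]
0.5834422013045019 tip [0.521 0.002 0.168]
0.38896146753633465 tip [ 0.506 -0.001  0.141]
0.19448073376816732 tip [ 0.496 -0.003  0.112]
0.0 tip [ 0.492 -0.004  0.081]Traceback (most recent call last):
  File "<stdin>", line 20, in <module>
  File "h.py", line 9, in world
    return toworld(cam,np.array([n[0]*z,n[1]*z,z]),st)
  File "h.py", line 11, in toworld
    c=cams.calibration(cam)
ValueError: time passes only in moves, steps and waits
```

```bash
sed -i 's/^def world/import functools\n_cal=functools.lru_cache(None)(cams.calibration)\ndef world/; s/c=cams.calibration(cam)/c=_cal(cam)/' h.py
python3 -m handwheel '[[0,0,0.04,0,0,0],[0,0,0.08,0,0,0.05],[0.02,-0.03,0.11,0,0,0.1],[0.04,-0.06,0.12,0,0,0.15],[0.06,-0.09,0.12,0,0,0.2],[0.08,-0.12,0.12,0,0,0.25],[0.1,-0.155,0.12,0,0,0.274],[0.12,-0.19,0.12,0,0,0.274]]' -1
python3 -m handwheel '[[0.023,-0.034,0,0,0,0],[0.046,-0.068,0,0,0,0],[0.069,-0.102,0,0,0,0],[0.092,-0.136,0,0,0,0],[0.115,-0.17,0,0,0,0],[0.138,-0.204,0,0,0,0],[0.161,-0.238,0,0,0,0],[0.184,-0.272,0,0,0,0]]'
```

```text
time_s: 2.72
position: [0.3211, 0.4005, 0.3421]
tcp_rot: [[-0.975, -0.222, 0.001], [-0.222, 0.975, 0.0], [-0.001, 0.0, -1.0]]
force: [1.1, 0.2, -0.8]
opening: 0.476
grasp_force: 0.0
time_s: 3.38
position: [0.5053, 0.128, 0.342]
tcp_rot: [[-0.976, -0.219, 0.001], [-0.219, 0.976, 0.0], [-0.001, 0.0, -1.0]]
force: [0.9, 0.3, 0.2]
opening: 0.007
grasp_force: 0.0
```

```bash
python3 -m handwheel '[[0.025,-0.025,0,0,0,0],[0.05,-0.05,0,0,0,0],[0.08,-0.08,0,0,0,0],[0.105,-0.106,0,0,0,0],[0.105,-0.106,-0.03,0,0,0],[0.105,-0.106,-0.06,0,0,0],[0.105,-0.106,-0.09,0,0,0],[0.105,-0.106,-0.11,0,0,0]]'
```

```text
time_s: 4.05
position: [0.6082, 0.0236, 0.2287]
tcp_rot: [[-0.976, -0.219, -0.004], [-0.219, 0.976, 0.001], [0.004, 0.002, -1.0]]
force: [0.1, 0.4, -0.8]
opening: 0.009
grasp_force: 0.0
```

```bash
python3 -m handwheel '[[-0.018,-0.004,0.004,0,0,0],[-0.035,-0.008,0.004,0,0,0],[-0.043,-0.01,-0.002,0,0,0],[-0.051,-0.012,-0.008,0,0,0],[-0.059,-0.013,-0.015,0,0,0],[-0.066,-0.014,-0.023,0,0,0],[-0.073,-0.016,-0.031,0,0,0],[-0.079,-0.017,-0.039,0,0,0]]'
python3 -m handwheel '[[-0.004,-0.001,-0.007,0,0,0],[-0.008,-0.001,-0.014,0,0,0],[-0.012,-0.002,-0.021,0,0,0],[-0.015,-0.003,-0.027,0,0,0],[-0.018,-0.004,-0.034,0,0,0],[-0.02,-0.004,-0.042,0,0,0],[-0.023,-0.005,-0.05,0,0,0],[-0.025,-0.005,-0.056,0,0,0]]'
```

```text
time_s: 4.72
position: [0.531, 0.0066, 0.1933]
tcp_rot: [[-0.976, -0.219, 0.002], [-0.219, 0.976, -0.001], [-0.002, -0.001, -1.0]]
force: [-0.1, 0.0, 3.3]
opening: 0.003
grasp_force: 1.0
time_s: 5.38
position: [0.505, 0.0018, 0.1356]
tcp_rot: [[-0.976, -0.219, -0.001], [-0.219, 0.976, -0.0], [0.001, 0.0, -1.0]]
force: [-0.1, -1.1, 1.6]
opening: 0.007
grasp_force: 0.8
```

Pushing works (about 2–3 N). Next, the last 30 mm, slowing near the rim.

```bash
python3 -m handwheel '[[-0.002,0,-0.007,0,0,0],[-0.003,-0.001,-0.014,0,0,0],[-0.004,-0.001,-0.02,0,0,0],[-0.005,-0.001,-0.024,0,0,0],[-0.005,-0.001,-0.027,0,0,0],[-0.005,-0.001,-0.029,0,0,0],[-0.005,-0.001,-0.03,0,0,0],[-0.005,-0.001,-0.031,0,0,0]]'
```

```text
time_s: 6.05
position: [0.5006, 0.001, 0.1057]
tcp_rot: [[-0.976, -0.219, -0.0], [-0.219, 0.976, 0.0], [0.0, 0.0, -1.0]]
force: [-0.8, 1.0, 1.7]
opening: 0.005
grasp_force: 0.8
```

```bash
python3 -m handwheel '[[0,0,-0.001,0,0,0],[0,0,-0.001,0,0,0],[0,0,-0.002,0,0,0],[0,0,-0.002,0,0,0],[0,0,-0.003,0,0,0],[0,0,-0.003,0,0,0],[0,0,-0.003,0,0,0],[0,0,-0.003,0,0,0]]'
```

```text
time_s: 6.72
position: [0.5007, 0.0009, 0.1027]
tcp_rot: [[-0.976, -0.219, 0.0], [-0.219, 0.976, -0.0], [-0.0, -0.0, -1.0]]
force: [-0.1, -0.0, 0.2]
opening: 0.004
grasp_force: 0.4
```

```bash
python3 -m handwheel '[[0,0,-0.001,0,0,0],[0,0,-0.001,0,0,0],[0,0,-0.002,0,0,0],[0,0,-0.002,0,0,0],[0,0,-0.003,0,0,0],[0,0,-0.003,0,0,0],[0,0,-0.003,0,0,0],[0,0,-0.003,0,0,0]]'; python3 - <<'E'
from h import *
im,d=cams.capture("scene"); cv2.imwrite("pics/s1.png",cv2.resize(im[120:300,220:420],None,fx=3,fy=3))
E
```

```text
time_s: 7.38
position: [0.5007, 0.0009, 0.0997]
tcp_rot: [[-0.976, -0.219, 0.0], [-0.219, 0.976, 0.0], [-0.0, 0.0, -1.0]]
force: [0.7, 0.4, -0.5]
opening: 0.006
grasp_force: 0.1
```

View pics/s1.png

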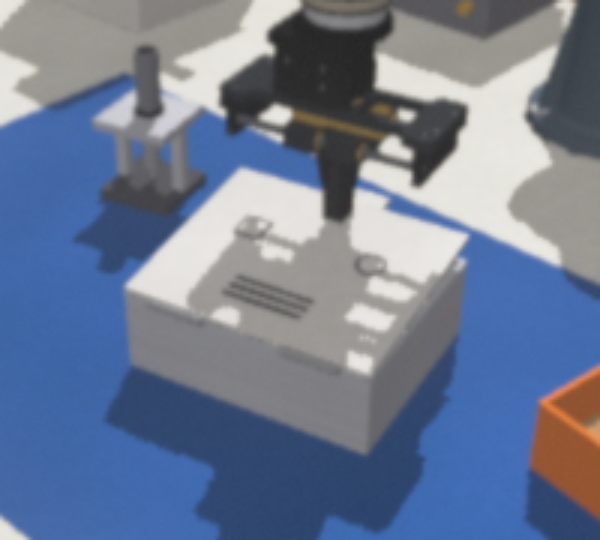

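The lid looks almost shut, with the fingers at its front edge (crop 338,215). The force is still near zero, so I check the lid plane by depth.

```bash
python3 - <<'E'
from h import *
np.set_printoptions(precision=4,suppress=True)
im,d=cams.capture("top"); cv2.imwrite("pics/t1.png",cv2.resize(im[120:290,230:390],None,fx=3.5,fy=3.5))
for u in range(250,380,10):
  for v in (155,165,175,185,195,205,215):
    p=world("top",(u,v),d)
    if p is not None and v in(165,185,205): print((u,v),p,end=" ")
  print()
st=bot.read_state();im,d=cams.capture("wrist"); cv2.imwrite("pics/w1.png",im)
P=[world("wrist",(u,v),d,st) for u in range(20,640,60) for v in range(20,400,60)]
P=np.array([p for p in P if p is not None]); L=P[(P[:,2]>.06)&(P[:,2]<.12)]
c=L.mean(0); n=np.linalg.svd(L-c)[2][2]; print(len(L),"plane",n*np.sign(n[2]),c, L)
E
```

```text
(250, 165) [0.5993 0.1314 0.0833] (250, 185) [0.5655 0.1432 0.0016] (250, 205) [0.5207 0.1421 0.0011] 
(260, 165) [0.5996 0.1109 0.0845] (260, 185) [0.5583 0.1092 0.0894] (260, 205) [0.5134 0.0918 0.2149] 
(270, 165) [0.5998 0.0905 0.0851] (270, 185) [0.5278 0.0507 0.4468] (270, 205) [0.5043 0.0475 0.4724] 
(280, 165) [0.6    0.07   0.0863] (280, 185) [0.528  0.0395 0.4465] (280, 205) [0.5056 0.0393 0.4428] 
(290, 165) [0.6003 0.0497 0.0872] (290, 185) [0.5291 0.0288 0.437 ] (290, 205) [0.5058 0.0279 0.4435] 
(300, 165) [0.6006 0.0294 0.0873] (300, 185) [0.5295 0.0173 0.4347] (300, 205) [0.506  0.0166 0.4433] 
(310, 165) [0.601  0.0091 0.0874] (310, 185) [0.53   0.0058 0.4313] (310, 205) [0.5062 0.0053 0.4437] 
(320, 165) [ 0.6012 -0.0112  0.0882] (320, 185) [ 0.5305 -0.0059  0.428 ] (320, 205) [ 0.5064 -0.006   0.4431] 
(330, 165) [ 0.6016 -0.0314  0.0886] (330, 185) [ 0.5312 -0.0179  0.422 ] (330, 205) [ 0.5066 -0.0174  0.4425] 
(340, 165) [ 0.6019 -0.0517  0.0887] (340, 185) [ 0.5607 -0.0518  0.0954] (340, 205) [ 0.5068 -0.0288  0.4421] 
(350, 165) [ 0.6023 -0.072   0.0886] (350, 185) [ 0.5504 -0.061   0.2129] (350, 205) [ 0.5072 -0.0404  0.439 ] 
(360, 165) [ 0.6147 -0.1023  0.0026] (360, 185) [ 0.5507 -0.0781  0.2129] (360, 205) [ 0.5071 -0.0509  0.4468] 
(370, 165) [ 0.6152 -0.1248  0.0022] (370, 185) [ 0.5703 -0.1254  0.0012] (370, 205) [ 0.5255 -0.1259  0.0008] 
7 plane [0.9465 0.2133 0.242 ] [ 0.4751 -0.0036  0.1005] [[ 0.4967 -0.0994  0.1005]
 [ 0.4894 -0.0676  0.1007]
 [ 0.482  -0.0356  0.1018]
 [ 0.4747 -0.0039  0.1022]
 [ 0.4681  0.0284  0.0996]
 [ 0.461   0.0607  0.099 ]
 [ 0.4537  0.0924  0.0994]]
```

View pics/w1.png

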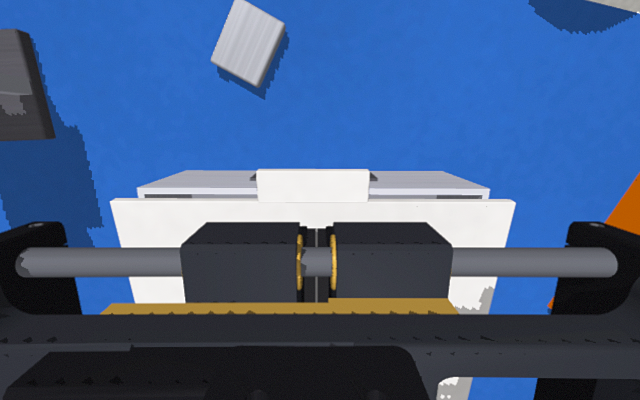

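View pics/t1.png

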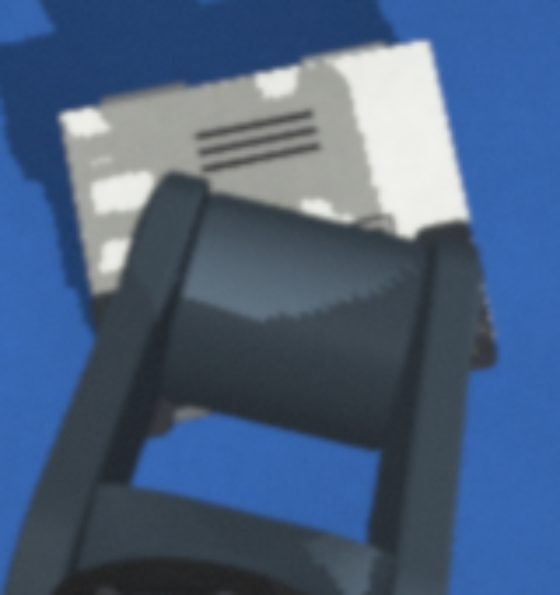

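The lid front edge is still about 19 mm up (roughly 0.1 rad ajar), and the rim shows below the tab in the wrist view at (312,185). I keep pressing and re-measure.

```bash
python3 -m handwheel '[[0,0,-0.001,0,0,0],[0,0,-0.002,0,0,0],[0,0,-0.003,0,0,0],[0,0,-0.004,0,0,0],[0,0,-0.005,0,0,0],[0,0,-0.006,0,0,0],[0,0,-0.006,0,0,0],[0,0,-0.006,0,0,0]]'; python3 - <<'E'
from h import *
np.set_printoptions(precision=4,suppress=True)
print(bot.read_state()["force"],bot.read_state()["moment"])
st=bot.read_state();im,d=cams.capture("wrist"); cv2.imwrite("pics/w2.png",im)
P=[world("wrist",(u,v),d,st) for u in range(20,640,30) for v in range(150,330,8)]
P=np.array([p for p in P if p is not None]); L=P[(P[:,2]>.05)&(P[:,2]<.115)]
print(L[::4])
E
```

```text
time_s: 8.2
position: [0.5008, 0.001, 0.0936]
tcp_rot: [[-0.976, -0.219, 0.0], [-0.219, 0.976, 0.0], [-0.0, -0.0, -1.0]]
force: [0.7, -1.0, 1.0]
opening: 0.006
grasp_force: 0.0
[ 0.6954 -0.986   1.0419] [ 0.0622  0.0041 -0.0084]
[[ 0.4977 -0.1101  0.0751]
 [ 0.5096 -0.0986  0.0941]
 [ 0.5456 -0.0968  0.0917]
 [ 0.4958 -0.1034  0.0509]
 [ 0.501  -0.0826  0.0948]
 [ 0.5203 -0.0809  0.0941]
 [ 0.5584 -0.0783  0.0907]
 [ 0.4927 -0.067   0.0953]
 [ 0.4859 -0.0573  0.0746]
 [ 0.4678 -0.038   0.097 ]
 [ 0.4856 -0.0351  0.095 ]
 [ 0.4731 -0.0209  0.0957]
 [ 0.4609 -0.0071  0.0966]
 [ 0.4783 -0.0031  0.0953]
 [ 0.491  -0.0004  0.11  ]
 [ 0.4704  0.0117  0.0953]
 [ 0.4659  0.0317  0.0746]
 [ 0.4619  0.0496  0.0742]
 [ 0.4579  0.0671  0.0747]
 [ 0.4729  0.0639  0.0945]
 [ 0.4604  0.0768  0.0948]
 [ 0.4784  0.0839  0.0935]
 [ 0.5132  0.0977  0.0906]
 [ 0.4568  0.0925  0.0951]
 [ 0.4747  0.1003  0.0934]]
```

View pics/w2.png

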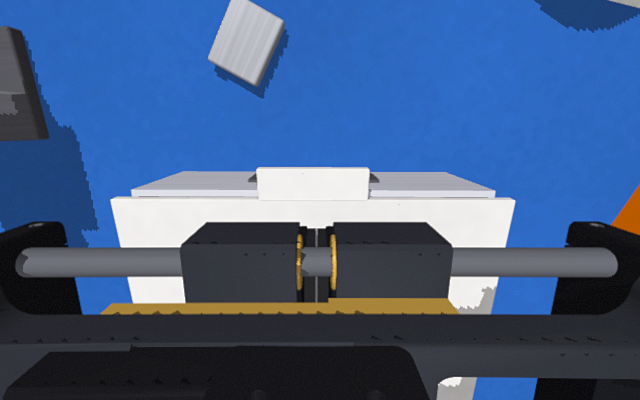

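The view shows the lid slightly ajar, with the rim visible beside the tab at y≈192. The edge is following the fingers, so I keep going.

```bash
cat > lid.py <<'E'
from h import *
np.set_printoptions(precision=4,suppress=True)
st=bot.read_state();print(st["force"],st["moment"]);im,d=cams.capture("wrist")
P=[world("wrist",(u,v),d,st) for u in range(20,640,15) for v in range(150,330,6)]
P=np.array([p for p in P if p is not None]); L=P[(P[:,2]>.077)&(P[:,2]<.1)]
c=L.mean(0);
for _ in range(4):
    c=L.mean(0); n=np.linalg.svd(L-c)[2][2]; L=L[abs((L-c)@n)<.0025]
print(len(L),"normal",n*np.sign(n[2]),"centre",c,"edge z",np.percentile(L[:,2],95))
E
python3 -m handwheel '[[0,0,-0.001,0,0,0],[0,0,-0.002,0,0,0],[0,0,-0.003,0,0,0],[0,0,-0.004,0,0,0],[0,0,-0.005,0,0,0],[0,0,-0.006,0,0,0],[0,0,-0.006,0,0,0],[0,0,-0.006,0,0,0]]'; python3 lid.py
```

```text
time_s: 8.92
position: [0.5007, 0.001, 0.0876]
tcp_rot: [[-0.976, -0.219, 0.0], [-0.219, 0.976, 0.0], [-0.0, 0.0, -1.0]]
force: [-0.5, -0.2, 0.5]
opening: 0.008
grasp_force: 0.0
[-0.4721 -0.1607  0.477 ] [0.0936 0.0014 0.0693]
228 normal [0.0347 0.0088 0.9994] centre [ 0.4879 -0.0036  0.0882] edge z 0.08924946187849073
```

```bash
python3 -m handwheel '[[0,0,-0.001,0,0,0],[0,0,-0.002,0,0,0],[0,0,-0.003,0,0,0],[0,0,-0.004,0,0,0],[0,0,-0.005,0,0,0],[0,0,-0.005,0,0,0],[0,0,-0.006,0,0,0],[0,0,-0.006,0,0,0]]'; python3 lid.py
```

```text
time_s: 9.63
position: [0.5005, 0.0009, 0.0816]
tcp_rot: [[-0.976, -0.219, -0.0], [-0.219, 0.976, 0.0], [0.0, 0.0, -1.0]]
force: [0.0, 0.3, 0.1]
opening: 0.006
grasp_force: 0.1
[0.0309 0.3164 0.1423] [-0.0078 -0.0083  0.0156]
229 normal [0.0008 0.0009 1.    ] centre [ 0.4879 -0.0041  0.0821] edge z 0.08248944011510105
```

```bash
python3 -m handwheel '[[0,0,-0.0005,0,0,0],[0,0,-0.001,0,0,0],[0,0,-0.0015,0,0,0],[0,0,-0.0015,0,0,0],[0,0,-0.002,0,0,0],[0,0,-0.002,0,0,0],[0,0,-0.002,0,0,0],[0,0,-0.002,0,0,0]]'; python3 lid.py; python3 - <<'E'
from h import *
im,d=cams.capture("scene"); cv2.imwrite("pics/s2.png",cv2.resize(im[120:260,240:380],None,fx=4,fy=4))
E
```

```text
time_s: 10.35
position: [0.5007, 0.0009, 0.0805]
tcp_rot: [[-0.976, -0.219, 0.001], [-0.219, 0.976, -0.0], [-0.001, -0.0, -1.0]]
force: [-0.9, -0.3, 8.3]
opening: 0.005
grasp_force: 4.2
[-0.936  -0.2735  8.2548] [0.0896 0.3256 0.0245]
229 normal [-0.0043  0.0002  1.    ] centre [ 0.4881 -0.0041  0.0811] edge z 0.08154820355945332
```

View pics/s2.png

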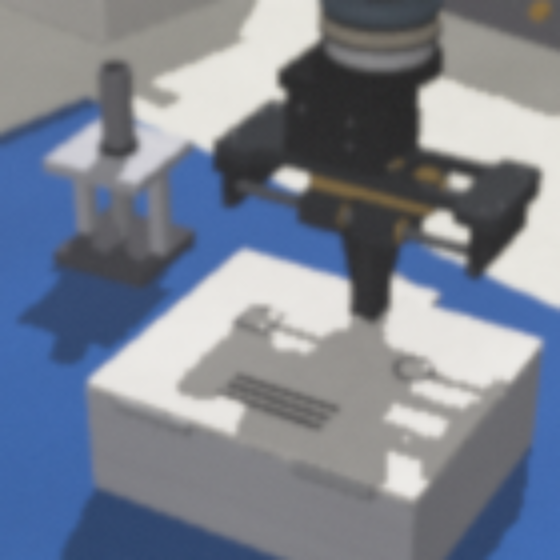

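The lid is flat and shut under 8 N. Now I lift away, open the gripper and go near the pen.

```bash
python3 -m handwheel '[[0,0,0.04,0,0,0],[0,0,0.08,0,0,0],[0,0,0.12,0,0,0],[0.005,-0.03,0.15,0,0,0],[0.01,-0.06,0.17,0,0,0],[0.02,-0.1,0.18,0,0,0],[0.025,-0.14,0.19,0,0,0],[0.03,-0.175,0.2,0,0,0]]' 0.6
python3 -m handwheel '[[0,-0.03,0,0,0,0],[0,-0.06,0,0,0,0],[0,-0.06,0,0,0,0],[0,-0.06,0,0,0,0],[0,-0.06,0,0,0,0],[0,-0.06,0,0,0,0],[0,-0.06,0,0,0,0],[0,-0.06,0,0,0,0]]'
cat > pen.py <<'E'
from h import *
np.set_printoptions(precision=4,suppress=True)
st=bot.read_state();print(st["position"]);im,d=cams.capture("wrist"); cv2.imwrite("pics/w3.png",im)
for f,q in(("spot_in","pen"),("tip_of","stand")):
    for k in getattr(models,f)(q,"wrist")[:2]: print(f,q,k["conf"],k["position"],world("wrist",k["position"],d,st))
def cloud(cam,d,st=None):
    c=_cal(cam); v,u=np.mgrid[0:400:2,0:640:2]; v=v.ravel();u=u.ravel(); z=d[v,u]; m=z>0; u,v,z=u[m],v[m],z[m]
    n=cv2.undistortPoints(np.stack([u,v],-1).astype(float)[:,None],np.array(c["mtx"]),np.array(c["dist_coeffs"]))[:,0]
    p=np.c_[n*z[:,None],z]
    return (toworld(cam,p.T if 0 else p[0],st), np.array([toworld(cam,x,st) for x in p]),np.c_[u,v])[1:]
from h import _cal
P,uv=cloud("wrist",d,st)
near=np.hypot(P[:,0]-.465,P[:,1]+.25)<.06
T=P[near&(P[:,2]>.145)&(P[:,2]<.165)]; print("wrist pen top",len(T),T.mean(0),(T.min(0)+T.max(0))/2)
S=P[near&(abs(P[:,2]-.09)<.006)]; print("plate",len(S),S.min(0),S.max(0))
im,d=cams.capture("top")
for k in models.tip_of("ring_mark","top")[:2]: print("ring",k["conf"],k["position"],world("top",k["position"],d),onplane("top",k["position"],.081))
P,uv=cloud("top",d); near=np.hypot(P[:,0]-.465,P[:,1]+.25)<.06
T=P[near&(P[:,2]>.145)&(P[:,2]<.165)]
if len(T): print("top pen top",len(T),T.mean(0),(T.min(0)+T.max(0))/2)
im,d=cams.capture("scene")
for k in models.tip_of("ring_mark","scene")[:2]: print("ring",k["conf"],k["position"],world("scene",k["position"],d),onplane("scene",k["position"],.081))
E
python3 pen.py
```

```text
time_s: 11.12
position: [0.5309, -0.1762, 0.2807]
tcp_rot: [[-0.976, -0.22, 0.001], [-0.22, 0.976, -0.001], [-0.001, -0.001, -1.0]]
force: [0.9, 0.6, 0.2]
opening: 0.527
grasp_force: 0.0
time_s: 11.78
position: [0.5306, -0.2328, 0.2798]
tcp_rot: [[-0.975, -0.221, -0.0], [-0.221, 0.975, 0.0], [0.0, 0.0, -1.0]]
force: [0.2, -0.5, 0.3]
opening: 0.799
grasp_force: 0.0
[ 0.5306 -0.2328  0.2798]
spot_in pen 0.93 [289.6, 120.2] [ 0.4684 -0.2727  0.157 ]
tip_of stand 0.74 [301.1, 118.6] [ 0.4647 -0.2629  0.1563]
wrist pen top 149 [ 0.4676 -0.272   0.1565] [ 0.4677 -0.2721  0.1522]
plate 1059 [ 0.4203 -0.3097  0.0876] [ 0.5113 -0.2235  0.0959]
ring 0.73 [281.9, 200.6] [0.5279 0.0648 0.0833] [0.528 0.065 0.081]
top pen top 39 [ 0.4673 -0.2682  0.1559] [ 0.4667 -0.2697  0.1537]
ring 0.67 [341.5, 213.5] [0.5414 0.0661 0.0826] [0.5395 0.0647 0.081 ]
```

View pics/w3.png

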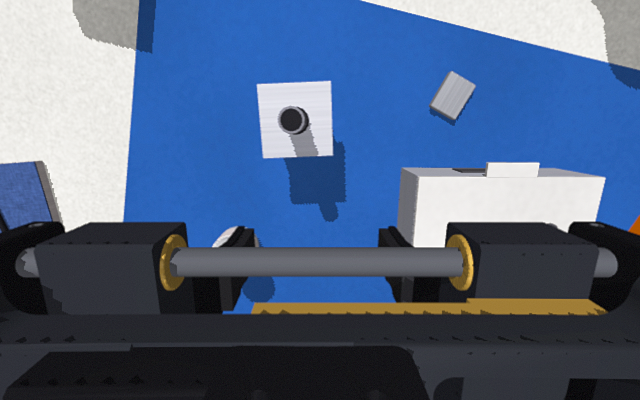

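The wrist view shows the pen top at (292,120) on the stand plate and the lid tab at (512,170). I check that the lid stayed shut.

```bash
python3 - <<'E'
from h import *
np.set_printoptions(precision=4,suppress=True)
im,d=cams.capture("top")
P=np.array([world("top",(u,v),d) for u in range(255,375,4) for v in range(130,245,4)])
L=P[(P[:,2]>.076)&(P[:,2]<.1)]
for _ in range(4):
    c=L.mean(0); n=np.linalg.svd(L-c)[2][2]; L=L[abs((L-c)@n)<.003]
n*=np.sign(n[2]); print(len(L),n,c,L.min(0),L.max(0))
e=[np.cos(np.radians(12.5)),np.sin(np.radians(12.5))]; print("tilt along case x",n[:2]@e)
print("extents",(L[:,:2]@e).min(),(L[:,:2]@e).max())
# ring: dark pixels on lid
cv2.imwrite("pics/t2.png",cv2.resize(im[120:260,240:390],None,fx=5,fy=5,interpolation=cv2.INTER_CUBIC)[:600])
E
```

```text
606 [0.0008 0.0001 1.    ] [0.5591 0.0111 0.0811] [ 0.453  -0.1086  0.0783] [0.6676 0.122  0.0824]
tilt along case x 0.0008336364227075893
extents 0.44474010119548857 0.6443136772689627
```

View pics/t2.png

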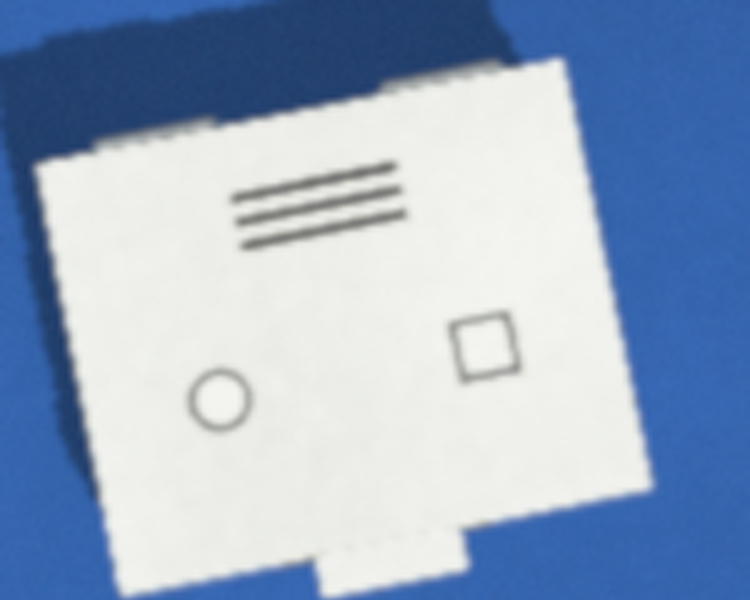

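Lid flat (tilt 0.001); the ring centre in the top view is ≈(283.6,199.6), i.e. about (0.530,0.062). Now I grasp the pen.

```bash
python3 -m handwheel '[[-0.03,-0.019,0,0,0,0],[-0.063,-0.038,0,0,0,0],[-0.063,-0.038,0,0,0,0],[-0.063,-0.038,-0.03,0,0,0],[-0.063,-0.038,-0.06,0,0,0],[-0.063,-0.038,-0.09,0,0,0],[-0.063,-0.038,-0.1,0,0,0],[-0.063,-0.038,-0.1,0,0,0]]' 0.6
python3 -m handwheel '[[0,0,-0.015,0,0,0],[0,0,-0.03,0,0,0],[0,0,-0.04,0,0,0],[0,0,-0.05,0,0,0],[0,0,-0.052,0,0,0],[0,0,-0.052,0,0,0],[0,0,-0.052,0,0,0],[0,0,-0.052,0,0,0]]'
```

```text
time_s: 12.85
position: [0.4661, -0.2708, 0.1772]
tcp_rot: [[-0.976, -0.219, -0.005], [-0.219, 0.976, 0.004], [0.004, 0.005, -1.0]]
force: [0.2, 0.7, -0.1]
opening: 0.797
grasp_force: 0.0
time_s: 13.52
position: [0.4681, -0.2725, 0.1285]
tcp_rot: [[-0.976, -0.219, 0.001], [-0.219, 0.976, -0.001], [-0.001, -0.001, -1.0]]
force: [-0.5, -0.0, 0.8]
opening: 0.799
grasp_force: 0.0
```

```bash
python3 -m handwheel '[[0,0,0,0,0,0],[0,0,0,0,0,0],[0,0,0,0,0,0],[0,0,0,0,0,0],[0,0,0,0,0,0],[0,0,0,0,0,0],[0,0,0,0,0,0],[0,0,0,0,0,0]]' -1
```

```text
time_s: 14.18
position: [0.4674, -0.2719, 0.1277]
tcp_rot: [[-0.976, -0.219, -0.0], [-0.219, 0.976, 0.001], [0.0, 0.001, -1.0]]
force: [-0.2, 1.4, -1.0]
opening: 0.282
grasp_force: 28.4
```

```bash
python3 -m handwheel '[[0,0,0.01,0,0,0],[0,0,0.03,0,0,0],[0,0,0.05,0,0,0],[0,0,0.07,0,0,0],[0,0,0.09,0,0,0],[0,0,0.11,0,0,0],[0,0,0.13,0,0,0],[0,0,0.13,0,0,0]]'
python3 -m handwheel '[[0,0,0,0,0,0],[0,0,0,0,0,0],[0,0,0,0,0,0],[0.005,0.025,0,0,0,0],[0.01,0.055,0,0,0,0],[0.015,0.085,0,0,0,0],[0.02,0.115,0,0,0,0],[0.027,0.145,0,0,0,0]]'
python3 -m handwheel '[[0.006,0.03,0,0,0,0],[0.012,0.06,0,0,0,0],[0.018,0.09,0,0,0,0],[0.024,0.12,0,0,0,0],[0.029,0.15,0,0,0,0],[0.033,0.175,0,0,0,0],[0.0355,0.189,0,0,0,0],[0.0355,0.189,0,0,0,0]]'
```

```text
time_s: 14.85
position: [0.4695, -0.2737, 0.2622]
tcp_rot: [[-0.976, -0.22, 0.007], [-0.22, 0.976, -0.006], [-0.005, -0.007, -1.0]]
force: [0.3, -0.5, -1.6]
opening: 0.275
grasp_force: 29.8
time_s: 15.52
position: [0.4935, -0.1254, 0.2562]
tcp_rot: [[-0.976, -0.219, -0.003], [-0.219, 0.976, 0.002], [0.003, 0.002, -1.0]]
force: [0.2, -0.5, -0.8]
opening: 0.277
grasp_force: 29.8
time_s: 16.18
position: [0.5294, 0.0649, 0.2562]
tcp_rot: [[-0.975, -0.223, -0.003], [-0.223, 0.975, 0.002], [0.002, 0.002, -1.0]]
force: [-0.2, -0.2, -1.2]
opening: 0.277
grasp_force: 29.8
```

```bash
python3 -m handwheel '[[0,0,-0.015,0,0,0],[0,0,-0.03,0,0,0],[0,0,-0.04,0,0,0],[0,0,-0.047,0,0,0],[0,0,-0.05,0,0,0],[0,0,-0.05,0,0,0],[0,0,-0.05,0,0,0],[0,0,-0.05,0,0,0]]'
python3 - <<'E'
from h import *
np.set_printoptions(precision=4,suppress=True)
st=bot.read_state(); print(st["position"])
for cam in("scene","wrist"):
    im,d=cams.capture(cam)
    if cam=="scene": cv2.imwrite("pics/s3.png",cv2.resize(im[130:250,270:400],None,fx=5,fy=5,interpolation=cv2.INTER_CUBIC))
    for q in("tip_end","ring_mark","pen"):
        for k in models.tip_of(q,cam)[:1]: print(cam,q,k["conf"],k["position"],onplane(cam,k["position"],{"tip_end":.091,"ring_mark":.081,"pen":.107}[q],st),world(cam,k["position"],d,st))
E
```

```text
time_s: 16.85
position: [0.5307, 0.0617, 0.2083]
tcp_rot: [[-0.976, -0.219, 0.001], [-0.219, 0.976, -0.0], [-0.001, -0.0, -1.0]]
force: [0.1, 1.0, -1.2]
opening: 0.278
grasp_force: 29.8
[0.5307 0.0617 0.2083]
scene ring_mark 0.94 [343.3, 211.7] [0.5307 0.0631 0.081 ] [0.5317 0.0638 0.0819]
scene pen 0.94 [346.7, 199.5] [0.5147 0.0593 0.107 ] [0.5311 0.0716 0.1204]
wrist ring_mark 0.74 [317.6, 194.0] [0.5306 0.0618 0.081 ] [0.5224 0.0598 0.1179]
wrist pen 0.79 [316.6, 202.7] [0.5328 0.0613 0.107 ] [0.5226 0.059  0.1475]
```

View pics/s3.png

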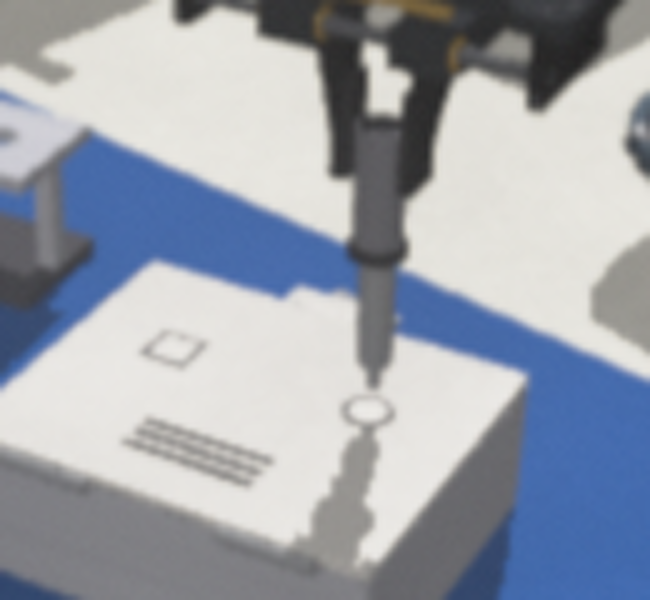

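The pen hangs upright, with the tip at crop (373,388) just above the ring at (368,411). I lower it slowly to the half-pushed height.

```bash
python3 -m handwheel '[[0,0,-0.003,0,0,0],[0,0,-0.006,0,0,0],[0,0,-0.009,0,0,0],[0,0,-0.011,0,0,0],[0,0,-0.013,0,0,0],[0,0,-0.015,0,0,0],[0,0,-0.016,0,0,0],[0,0,-0.016,0,0,0]]'
python3 -m handwheel '[[0,0,0,0,0,0],[0,0,-0.001,0,0,0],[0,0,-0.001,0,0,0],[0,0,-0.002,0,0,0],[0,0,-0.002,0,0,0],[0,0,-0.002,0,0,0],[0,0,-0.002,0,0,0],[0,0,-0.002,0,0,0]]'
```

```text
time_s: 17.92
position: [0.5302, 0.062, 0.1919]
tcp_rot: [[-0.976, -0.219, 0.0], [-0.219, 0.976, 0.0], [-0.0, 0.0, -1.0]]
force: [-0.9, 0.4, 1.5]
opening: 0.274
grasp_force: 29.9
time_s: 18.58
position: [0.5302, 0.0619, 0.1899]
tcp_rot: [[-0.976, -0.219, 0.0], [-0.219, 0.976, 0.0], [-0.0, -0.0, -1.0]]
force: [-0.7, 0.8, 3.3]
opening: 0.276
grasp_force: 29.9
```

```bash
python3 -m handwheel '[[0,0,-0.001,0,0,0],[0,0,-0.001,0,0,0],[0,0,-0.001,0,0,0],[0,0,-0.001,0,0,0],[0,0,-0.001,0,0,0],[0,0,-0.001,0,0,0],[0,0,-0.001,0,0,0],[0,0,-0.001,0,0,0]]'
python3 - <<'E'
from h import *
im,d=cams.capture("scene"); cv2.imwrite("pics/s4.png",cv2.resize(im[170:240,305:385],None,fx=8,fy=8,interpolation=cv2.INTER_CUBIC))
E
```

```text
time_s: 19.25
position: [0.5301, 0.0619, 0.1888]
tcp_rot: [[-0.976, -0.219, 0.0], [-0.219, 0.976, -0.0], [-0.0, -0.0, -1.0]]
force: [0.3, 0.5, 3.6]
opening: 0.277
grasp_force: 29.9
```

View pics/s4.png

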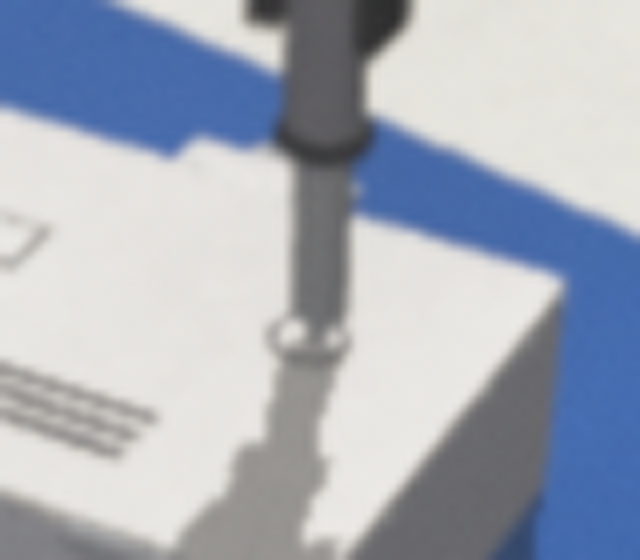

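The tip at (316,340) sits inside the ring, centred at about (309,338), with the pen upright and pressing with about 5 N. I hand in.

```bash
python3 -c "
from rig import bot
print(bot.hand_in())"
```

```text
the job is handed in; nothing more can be done
None
```

I shut the lid and handed in with the gripper holding the pen upright, its tip inside the ring mark under about 5 N (roughly half-way in, judged from height and force); no verdict came back.

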